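# Close up the slide transport case

## Task

Close up the aluminium case of microscope slides. With your fingertips push the upright retaining flap over until it lies flat on the slides, and only then push the leaning cover over from behind and press it fully shut over the flap. Work gently, pushing only on the plain metal outer faces and edges: do not slam anything, do not pinch the flap or the cover or touch their foam linings, and leave everything else on the desk and in the case where it is.

Things in the scene. Friction and masses are not known exactly. Their poses are not given: they have to be found in the camera images.
- slide_case: aluminium case for glass microscope slides; it does not shift when pushed. 270 mm long (x) by 180 mm (y), walls 48 mm high, 4 mm thick, open on top. Origin: centre of its underside, z up. Handle and latches on its -y side, cover hinged on its +y side. Inside, two rows of slides on edge (tops 33 mm above the desk) from x = -131 to +66 mm, then an end compartment to x = +131 mm
- flap (a joint): flap angle in rad: 0 = flat on the slides, 1.57 = upright, stop at 1.75. Stiff hinge: it stays where it is left; 1 to 3 N near its free edge turns it. The flap is a 2.5 mm aluminium sheet, 188 mm along its hinge, 140 mm from hinge to free edge; a 44 mm wide tab at the middle of that edge reaches 13 mm further. When flat its top face is 42.5 mm above the desk, below the rim
- flap_hinge (a point): middle of the flap's hinge line, in the case at x = -32.5, y = -80 mm and 40 mm above the desk; the line runs along the case's x. The point turns with the flap: y from the hinge to the free edge, z out of its plain metal face (up when flat; towards the case's -y, away from the cover, when upright). That face lies 2.5 mm from the hinge line along z
- flap_edge (a point): middle of the flap's free edge, on its metal face, 140 mm from the hinge (the tab reaches 13 mm further); axes as flap_hinge. A grey foam pad, 178 x 120 x 5 mm, covers the flap's other face from 13 to 133 mm out from the hinge: it faces the cover when the flap is upright and is not to be touched (only a pinch or a hook round the flap reaches it)
- cover (a joint): angle of the cover in rad: 0 = shut, 1.57 = upright, stop at 2.05 (leaning back, away from the case). Stiff hinge: it stays where it is left at any angle; 1 to 6 N near its free edge turns it. The cover is a shallow aluminium tray, 270 mm along its hinge, 180 mm from hinge to free edge, 12 mm thick. When shut its outer face is 60 mm above the desk
- cover_hinge (a point): middle of the cover's hinge line, in the case at x = 0, y = +90 mm and 48 mm above the desk; the line runs along the case's x. The point turns with the cover: -y points from the hinge to the free edge, z out of its outer metal face (up when shut; towards the case's +y, away from the case, when upright). That face lies 12 mm from the hinge line along z
- cover_edge (a point): middle of the cover's free edge, on its outer face: 180 mm out from the hinge line and 12 mm along the point's z; axes as cover_hinge. The cover's inside is lined with grey foam, 258 x 168 mm, which is not to be touched (only a pinch or a hook round the cover reaches it)
- mailer: closed white plastic slide mailer, 36 x 88 x 18 mm, lying in the end compartment of the case; a bystander that stays there under the cover. Origin: centre of the underside, z up
- oil_bottle: small amber dropper bottle of immersion oil, 32 mm across and 70 mm high, standing near the case on its carrying-handle side; bystander. Origin: centre of the underside, z up
- stain_jar: round glass staining jar with white knobbed lid, 60 mm across and 92 mm high, standing beyond the end compartment of the case; bystander. Origin: centre of the underside, z up
- marker: lying marker pen, 135 x 14 x 14 mm, on the desk on the carrying-handle side of the case; bystander. Origin: centre of the underside, z up
- small_slide_box: closed grey and white plastic box, 100 x 90 x 32 mm, on the desk behind the case, partly under the leaning cover; bystander. Origin: centre of the underside, z up
- phone: flat phone in a reddish case, 75 x 155 x 10 mm, lying on the desk to the robot's left; bystander. Origin: centre of the underside, z up
- pen_cup: dark steel cup, 80 mm across and 95 mm high, with pens that reach to 150 mm, at the far edge of the desk; bystander. Origin: centre of the underside, z up
- mouse: black computer mouse, 80 x 60 x 34 mm, on the desk to the robot's right; bystander. Origin: centre of the underside, z up

How it is judged (in metres and radians):
On the way, in this order (a step that is already met when the one before it is completed fails the run):
1. the retaining flap lies flat on the slides while the cover still stands open (value of joint flap below 0.05 rad and value of joint cover above 0.8 rad), for 0.2 s.
2. the cover is fully shut over the flap (value of joint cover below 0.035 rad and value of joint flap below 0.05 rad), for 0.2 s.
At the end, for the whole second after the job is handed in: the flap lies flat (within 0.05 rad, 7 mm at its free edge) and the cover is shut over it (within 0.035 rad, 6 mm at its free edge) and at rest; every bystander is within 20 mm of where it started and the upright ones still stand (all of step 2 and velocity of joint cover between -0.05 and 0.05 rad/s and distance of each of mailer, oil_bottle, stain_jar, marker, small_slide_box, phone, pen_cup, mouse from where it was at the start of the episode below 0.02 m and angle between each of oil_bottle, stain_jar, pen_cup's own z axis and vertical below 0.3 rad); the robot touches nothing.
It fails at once if the cover is swung down (below 0.8 rad) before the flap is folded flat (value of joint cover below 0.8 rad and value of joint flap above 0.1 rad).
It fails at once if the flap or the cover is slammed (faster than 3 rad/s) (velocity of joint any of flap, cover below -3 rad/s).
It fails at once if the fingers touch a foam lining (1 N), as when the flap or the cover is pinched or hooked (contact force between the fingers and flap_c0 above 1 N or contact force between the fingers and cover_c0 above 1 N).
It fails at once if a bystander is moved more than 20 mm, lifted or knocked over (distance of any of mailer, oil_bottle, stain_jar, marker, small_slide_box, phone, pen_cup, mouse from where it was at the start of the episode above 0.02 m or angle between any of oil_bottle, stain_jar, pen_cup's own z axis and vertical above 0.3 rad).
It also fails if it takes over 62 s, if anything falls off the work surface, if the arm or the gripper's body presses on something with over 40 N, if the wrist force passes 120 N, or if a joint passes its speed limit or range.

## Robot

A 6-joint arm with a two-finger parallel gripper is mounted at the origin on the work surface. World frame = base frame: x ahead of the robot, y to its left, z up, the work surface at z = 0. Lengths are in mm, angles in rad, forces in N, time in s.
With the tool pointing down it reaches from about 350 to 775 mm from the base axis. Payload 7.3 kg.
Tool frame: the origin (TCP) lies on the front face of the gripper's body, between the roots of the fingers; the fingertips stand 66 mm ahead of it and the grasp point (between the pads) lies 47 mm ahead of it (bot.tip_extent is the distance from the TCP to the fingertips, in mm); z points along the fingers, y is the line along which they close (so a half turn about z gives the same grasp; the last joint's range is limited). The gripper opens to 92 mm and grips with 3 to 60 N. Pads are 19 mm wide; open, the fingers measure 130 mm over their backs; the gripper's body (75 mm by 190 mm) begins 47 mm behind the grasp point.
Start: joints at [1.083, 0.342, 1.524, -0, 1.275, -0.146], TCP at [175.955, 494.65, 292.241] pointing down, gripper open.
Joint ranges: [-2.53, 2.53], [-0.77, 2.02], [0.04, 2.7], [-1, 4.14], [0.28, 2.66], [-3.11, 3.11]. Speed limits (rad/s): [2.57, 2.57, 3.14, 3.14, 3.14, 3.14].

## Interface

Orientations are given as [roll, pitch, yaw] about the fixed x, y, z axes, in that order (R = Rz(yaw) Ry(pitch) Rx(roll)).
In Python, from plant import readout, viewer, order, bot gives the robot as it stands.
- The arm moves only by the shell command python3 -m creep 'ROWS'. ROWS is text: rows parted by semicolons, each of 7 numbers parted by spaces: the shift along the world's x, y, z in m, then the turn, a rotation vector about the world's x, y, z in rad, then the opening in per cent of the stroke, from 0 (shut) to 100 (fully open). A call has 1 to 8 rows; each row shifts and turns the commanded pose from where the row before left it; what a row does not reach is not made up. A row lasts 1/12 s, in which the tool goes at most 41.7 mm and 7.16 degrees, less where a joint would pass 70% of its speed; a pose out of reach is approached as far as the arm can. A call is refused whole if a number of a shift passes 0.0417 or a number of a turn 0.125, either way. A call with a gripper value outside its range is refused whole. The fingers move at their own pace and stop on an object; the grip force is fixed at half the most. Time passes only in rows, so rows that do not move let the fingers close. It gives the time, the measured TCP pose, the force, the opening and the grip force at its end, in the units of the state.
- readout.get_obs(): the state, without advancing time (a new reading comes with each control period).
- viewer.capture(name): name is "scene" or "top" or "wrist"; returns the picture (480x640x3 uint8, red, green, blue); there is no depth.
- viewer.camera_info(name): a dict with "fx", "fy", "cx", "cy" (pixels), "origin" and "rotation" of the camera in the world. Camera axes: x right, y up, looking along -z (the intrinsics and any distortion apply to the point x, -y, -z); pixel columns grow to the right and rows downward; lengths in mm; the calibration is good to about 2 mm. A picture is of the moment at which its call begins: read the wrist's pose just before it. camera_info takes no time and is no camera call; for the wrist camera it gives the pose at the moment of the call.
- order.close_job(): hands the job in; it is judged then, once.
The state is a dict: "time": time; "joint_positions": joint angles; "dq": joint speeds; "tau": joint torques, N m; "tool_pos": TCP position; "tcp_rot": TCP orientation; "contact_force": force on the tool from outside, world axes, zero at the start; "moment": the same for the moment, N m; "grip_width": finger opening in mm; "finger_force": force on a finger pad.
Only numpy, scipy, OpenCV 4.12 (cv2) and the standard library are available. Lean on these libraries where they do the work, as an engineer would, in place of code of your own. Each camera call takes 0.05 s, during which the arm holds its last target. There are 200 camera calls.

## Working session

There is one attempt and no reset: what is moved stays moved. The work goes in short steps, Python scripts to look and compute and a shell command to move; the robot and the scene stay as the last step left them, time stands still between calls to the robot, and variables do not carry over. Pictures are saved under pics/ and viewed, at most 10 in all, crops included, and the job is handed in when it is done.

```bash
mkdir -p pics; python3 - <<'E'
from plant import readout, viewer
import cv2,numpy as np
o=readout.get_obs();print(o['time'],o['tool_pos'],o['tcp_rot'],o['grip_width'])
for n in("scene","top"):
    print(n,viewer.camera_info(n))
    cv2.imwrite(f"pics/{n}1.png",viewer.capture(n)[:,:,::-1])
E
```

```text
0.0 [175.80717587 494.36481381 291.54962512] [-3.14008542e+00 -2.19698795e-04  2.79978689e+00] 91.73102355444348
scene {'fx': 517.1765535604198, 'fy': 517.1765535604198, 'cx': 318.27546467140326, 'cy': 240.61638183428246, 'origin': array([1184.03564053, -635.43377028,  901.7945308 ]), 'rotation': array([0.79273538, 0.00941961, 0.75073166])}
top {'fx': 447.351803807342, 'fy': 447.351803807342, 'cx': 322.51086919497084, 'cy': 244.23946623365407, 'origin': array([ 371.83036423,   -4.08337045, 1211.09037412]), 'rotation': array([ 1.87020522e-01, -8.43908618e-04, -1.59918839e+00])}
```

View pics/top1.png

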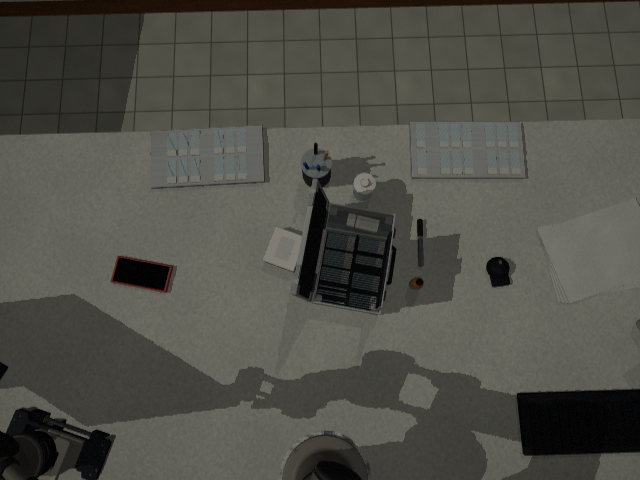

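View pics/scene1.png

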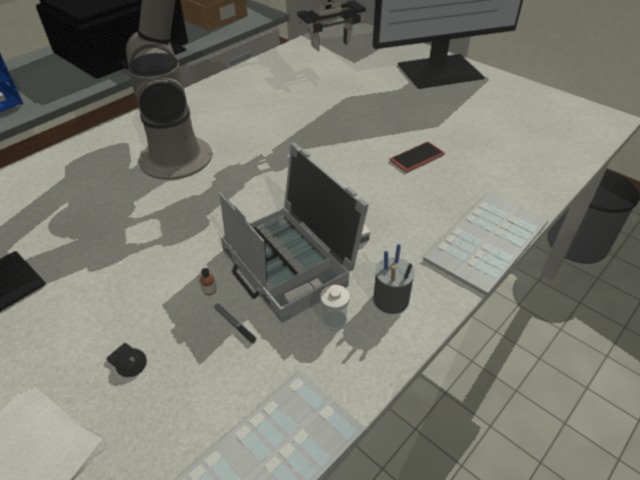

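The top view shows the case at about (300–395, 185–313), with the cover on the left (+y), the flap at upper right, the oil bottle at (416,283), the marker at (420,240) and the jar at (364,186). The scene view shows the flap upright and the cover leaning back. I'll zoom in to pick the corners.

```bash
python3 - <<'E'
import cv2,numpy as np
def crop(n,x0,y0,w,h,k):
    im=cv2.imread(f"pics/{n}1.png")[y0:y0+h,x0:x0+w]
    im=cv2.resize(im,None,fx=k,fy=k,interpolation=cv2.INTER_CUBIC)
    im=np.clip(im*1.7,0,255).astype(np.uint8)
    for i in range(0,w,20): cv2.putText(im,str(x0+i),(i*k,10),0,.35,(0,255,255),1);cv2.line(im,(i*k,12),(i*k,18),(0,255,255),1)
    for i in range(0,h,20): cv2.putText(im,str(y0+i),(0,i*k+4),0,.35,(0,255,255),1);cv2.line(im,(24,i*k),(30,i*k),(0,255,255),1)
    cv2.imwrite(f"pics/{n}1c.png",im)
crop("top",280,175,155,148,4)
crop("scene",195,140,195,150,4)
E
```

```text
(no output)
```

View pics/top1c.png

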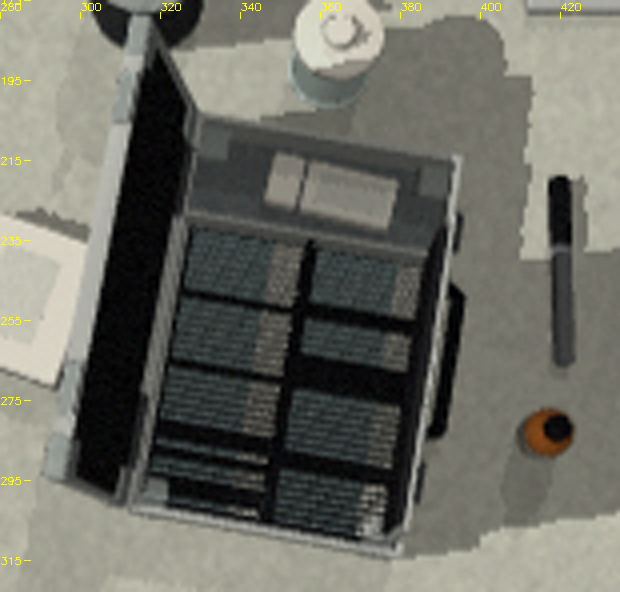

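View pics/scene1c.png

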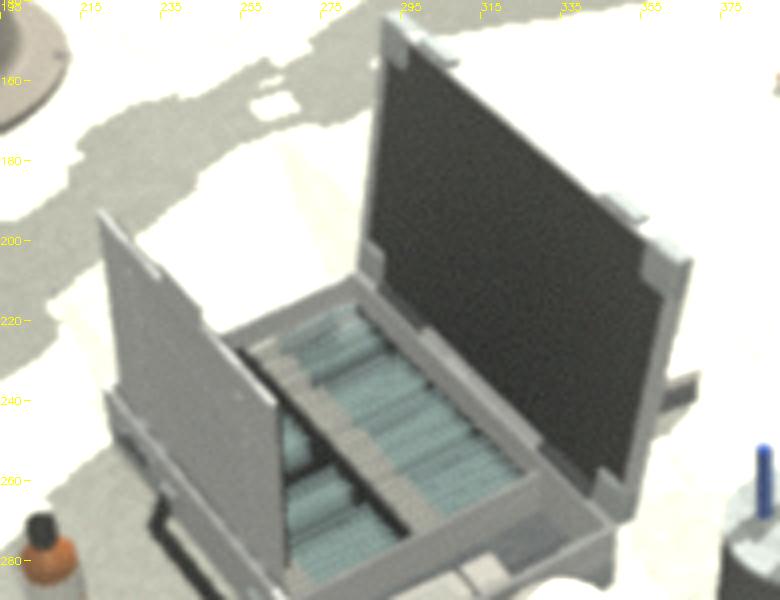

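```bash
cat > geo.py <<'E'
import numpy as np
from scipy.spatial.transform import Rotation as Ro
from scipy.optimize import least_squares
C={'top':(447.3518,322.5109,244.2395,[371.83036423,-4.08337045,1211.09037412],[.187020522,-.000843908618,-1.59918839]),
'scene':(517.17655,318.27546,240.61638,[1184.03564053,-635.43377028,901.7945308],[.79273538,.00941961,.75073166])}
def ray(n,u,v):
    f,cx,cy,o,r=C[n]; d=Ro.from_euler('xyz',r).apply([(u-cx)/f,-(v-cy)/f,-1]); return np.array(o),d
def onz(n,u,v,z):
    o,d=ray(n,u,v); return o+d*(z-o[2])/d[2]
def proj(n,p):
    f,cx,cy,o,r=C[n]; q=Ro.from_euler('xyz',r).inv().apply(np.array(p)-o); return np.stack([cx+f*q[...,0]/-q[...,2],cy-f*q[...,1]/-q[...,2]],-1)
E
python3 - <<'E'
from geo import *
loc=np.array([[135,-90],[-135,-90],[-135,90],[135,90]])
pt=np.array([onz('top',*p,48)[:2] for p in[(395,214.2),(379.5,313.2),(313,302.5),(328.7,204.5)]])
print(pt.round(1))
def T(q,l): c,s=np.cos(q[2]),np.sin(q[2]); return np.array(l)@np.array([[c,s],[-s,c]])+q[:2]
s=least_squares(lambda q:(T(q,loc)-pt).ravel(),[500,-50,-.1]);q=s.x;print('case',q.round(3),'res',s.fun.round(1))
def W(l): l=np.atleast_2d(l);return np.c_[T(q,l[:,:2]),l[:,2]]
def flap(a):
    return W([[x,-80+140*np.cos(a)-2.5*np.sin(a),40+140*np.sin(a)+2.5*np.cos(a)] for x in(-126.5,61.5)])
f=least_squares(lambda a:(proj('scene',flap(a[0]))-[(220.5,193),(263.75,241.25)]).ravel(),[1.5]);print('flap',f.x,f.fun.round(1))
def cov(a):
    return W([[x,90-180*np.cos(a)+12*np.sin(a),48+180*np.sin(a)+12*np.cos(a)] for x in(-135,135)])
f2=least_squares(lambda a:np.r_[(proj('scene',cov(a[0]))-[(292.5,143.75),(367.5,205.5)]).ravel()],[1.8]);print('cover',f2.x,f2.fun.round(1))
print('flap corners',flap(f.x[0]).round(),'cover corners',cov(f2.x[0]).round())
print('cover top proj',proj('top',cov(f2.x[0])).round(1))
print('case in scene',proj('scene',W(np.c_[loc,[48]*4])).round(1))
for n,p,z in [('oil',(416.5,283),60),('jar',(364,183),95),('pencup',(317,170),95),('marker far',(419.8,219),10),('marker near',(421,265),10),('box near left corner',(264,264),32)]:
    w=onz('top',*p,z);d=w[:2]-q[:2];c,s_=np.cos(q[2]),np.sin(q[2]);print(n,w.round(),'case',np.round([c*d[0]+s_*d[1],-s_*d[0]+c*d[1]]))
E
```

```text
[[ 668.2 -207.9]
 [ 407.3 -152.7]
 [ 439.4   17.6]
 [ 700.1  -31.1]]
case [ 5.53775e+02 -9.35020e+01 -1.92000e-01] res [ 0.9  0.2 -3.2 -3.4 -1.   3.   3.3  0.1]
flap [1.50344155] [-1.1 -0.5  0.6 -0.6]
cover [1.71676904] [-0.4 -1.1 -0.4 -1.8]
flap corners [[ 416. -141.  180.]
 [ 600. -177.  180.]] cover corners [[446.  58. 224.]
 [711.   6. 224.]]
cover top proj [[292.9 295.5]
 [313.4 179.6]]
case in scene [[281.3 309.3]
 [219.3 236.5]
 [282.7 206.9]
 [349.4 271. ]]
oil [ 481. -250.   60.] case [ -41. -168.]
jar [ 742. -124.   95.] case [191.   6.]
pencup [781.  -2.  95.] case [206. 133.]
marker far [ 662. -282.   10.] case [ 143. -165.]
marker near [ 534. -277.   10.] case [  16. -184.]
box near left corner [546. 146.  32.] case [-54. 233.]
```

Fit: case at (554, -93.5), yaw -0.192 rad; flap about 1.50 rad, cover about 1.72 rad. I'll close the gripper and go over to the front of the flap, above it.

```bash
R=1
python3 -m creep '0.0136 -0.0285 0.012 0 0 -0.0592 0; 0.0136 -0.0285 0.012 0 0 -0.0592 0; 0.0136 -0.0285 0.012 0 0 -0.0592 0; 0.0136 -0.0285 0.012 0 0 -0.0592 0; 0.0136 -0.0285 0 0 0 -0.0592 0; 0.0136 -0.0285 0 0 0 -0.0592 0; 0.0136 -0.0285 0 0 0 -0.0592 0; 0.0136 -0.0285 0 0 0 -0.0592 0'
python3 -m creep '0.0136 -0.0285 0 0 0 -0.0592 0; 0.0136 -0.0285 0 0 0 -0.0592 0; 0.0136 -0.0285 0 0 0 -0.0592 0; 0.0136 -0.0285 0 0 0 -0.0592 0; 0.0136 -0.0285 0 0 0 -0.0592 0; 0.0136 -0.0285 0 0 0 -0.0592 0; 0.0136 -0.0285 0 0 0 -0.0592 0; 0.0136 -0.0285 0 0 0 -0.0592 0'
```

```text
time: 0.77
tool_pos: [284.9, 265.2, 340.1]
tcp_rot: [-3.142, -0.0, 2.324]
contact_force: [2.0, 1.5, 0.1]
grip_width: 43.0
finger_force: 0.0
time: 1.43
tool_pos: [393.7, 37.1, 340.1]
tcp_rot: [-3.141, -0.0, 1.849]
contact_force: [-0.1, 0.1, -0.1]
grip_width: 0.8
finger_force: 0.0
```

```bash
python3 -m creep '0.0136 -0.0285 0 0 0 -0.0588 0; 0.0136 -0.0285 0 0 0 -0.0588 0; 0.0136 -0.0285 0 0 0 -0.0588 0; 0.0136 -0.0285 0 0 0 -0.0588 0; 0.0136 -0.0285 0 0 0 -0.0588 0; 0.0136 -0.0285 0 0 0 -0.0588 0; 0.0136 -0.0285 0 0 0 -0.0588 0; 0.0136 -0.0285 0 0 0 -0.0588 0'
python3 -m creep '0 0 -0.01 0 0 0 0;0 0 0 0 0 0 0'
python3 - <<'E'
from plant import readout, viewer
import cv2,numpy as np
o=readout.get_obs();print(o['time'],o['tool_pos'],o['tcp_rot'],o['contact_force'])
a=viewer.capture("scene")[100:340,150:450,::-1]
cv2.imwrite("pics/s2.png",np.clip(cv2.resize(a,(750,600),interpolation=cv2.INTER_CUBIC)*1.6,0,255).astype(np.uint8))
E
```

```text
time: 2.1
tool_pos: [502.6, -190.8, 339.8]
tcp_rot: [-3.141, -0.0, 1.379]
contact_force: [1.0, 1.0, -0.1]
grip_width: 0.6
finger_force: 0.0
time: 2.27
tool_pos: [501.9, -190.2, 327.6]
tcp_rot: [-3.137, -0.002, 1.38]
contact_force: [-0.3, 1.7, -1.0]
grip_width: 0.2
finger_force: 0.0
2.2667 [ 501.85310264 -190.19892862  327.58320712] [-3.13731949e+00 -1.50611711e-03  1.38049903e+00] [-0.29863483  1.69244908 -0.99758242]
```

View pics/s2.png

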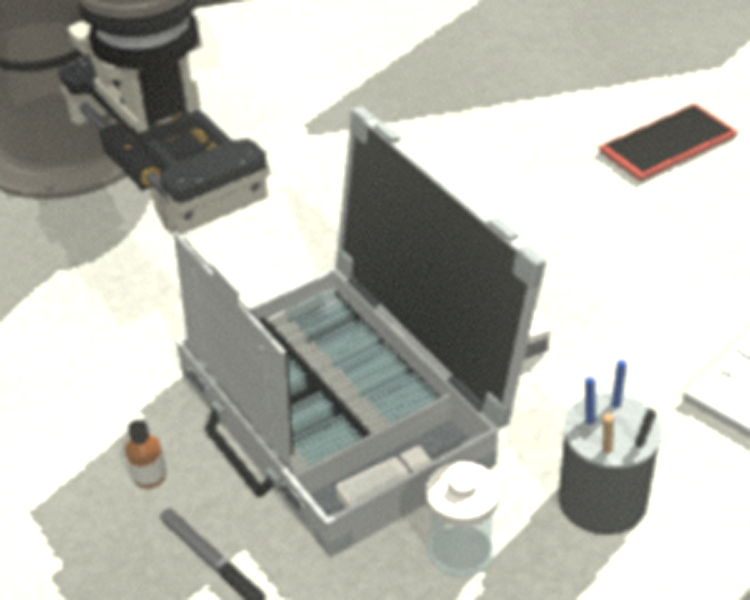

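```bash
python3 - <<'E'
from geo import *
for p in [(502,-190,327.6),(502,-190,261.6),(502,-190,342)]:
    u=proj('scene',p);print(p,((u-[150,100])*2.5).round())
import cv2; from plant import bot; print(bot.tip_extent,[a for a in dir(bot) if a[0]!='_'])
E
```

```text
(502, -190, 327.6) [168. 158.]
(502, -190, 261.6) [180. 227.]
(502, -190, 342) [165. 142.]
65.5 ['Unreachable', 'tip_extent']
```

The scene view shows the gripper in front of the flap, near (180,200) in the crop, and its tip projects where expected. Everything else is undisturbed. Next I'll lower the tool and work out the arc.

```bash
python3 -m creep '0 0 -0.028 0 0 0 0;0 0 -0.028 0 0 0 0;0 0 -0.028 0 0 0 0;0 0 -0.026 0 0 0 0;0.0019 0.0098 0 0 0 0 0;0.0013 0.0069 0 0 0 0 0;0 0 0 0 0 0 0'
python3 - <<'E'
import numpy as np
from plant import readout
o=readout.get_obs()['tool_pos'];d=o[:2]-[553.775,-93.5];ly=.1908*d[0]+.9816*d[1];print('ly',ly,'tip',o[2]-65.5)
py,pz=ly,o[2]-65.5
for a in np.arange(1.44,-.05,-.06):
    r=108
    y=-80+r*np.cos(a)-2.5*np.sin(a)-9.5; z=40+r*np.sin(a)+2.5*np.cos(a)
    print(f"{a:.2f}: {.1908*(y-py)/1000:.4f} {.9816*(y-py)/1000:.4f} {(z-pz)/1000:.4f}");py,pz=y,z
E
```

```text
time: 2.9
tool_pos: [506.3, -170.7, 222.0]
tcp_rot: [3.14, -0.0, 1.385]
contact_force: [0.0, 0.1, 0.6]
grip_width: 0.6
finger_force: 0.0
ly -84.79898253719018 tip 156.5386315504374
1.44: 0.0013 0.0068 -0.0091
1.38: 0.0012 0.0063 -0.0009
1.32: 0.0012 0.0062 -0.0013
1.26: 0.0012 0.0062 -0.0017
1.20: 0.0012 0.0060 -0.0020
1.14: 0.0011 0.0059 -0.0024
1.08: 0.0011 0.0058 -0.0027
1.02: 0.0011 0.0056 -0.0031
0.96: 0.0010 0.0054 -0.0034
0.90: 0.0010 0.0052 -0.0038
0.84: 0.0010 0.0050 -0.0041
0.78: 0.0009 0.0047 -0.0044
0.72: 0.0009 0.0044 -0.0046
0.66: 0.0008 0.0042 -0.0049
0.60: 0.0008 0.0039 -0.0051
0.54: 0.0007 0.0036 -0.0054
0.48: 0.0006 0.0032 -0.0056
0.42: 0.0006 0.0029 -0.0058
0.36: 0.0005 0.0026 -0.0059
0.30: 0.0004 0.0022 -0.0061
0.24: 0.0004 0.0018 -0.0062
0.18: 0.0003 0.0015 -0.0063
0.12: 0.0002 0.0011 -0.0064
0.06: 0.0001 0.0007 -0.0064
-0.00: 0.0001 0.0003 -0.0065
```

```bash
python3 -m creep '0.0013 0.0068 -0.006 0 0 0 0;0.0012 0.0063 -0.0009 0 0 0 0;0.0012 0.0062 -0.0013 0 0 0 0;0.0012 0.0062 -0.0017 0 0 0 0;0.0012 0.006 -0.002 0 0 0 0;0.0011 0.0059 -0.0024 0 0 0 0;0.0011 0.0058 -0.0027 0 0 0 0;0.0011 0.0056 -0.0031 0 0 0 0'
```

```text
time: 3.57
tool_pos: [515.1, -123.2, 199.9]
tcp_rot: [3.141, -0.0, 1.382]
contact_force: [0.3, -1.0, 0.9]
grip_width: 0.8
finger_force: 0.7
```

Force is small and on the flap (about 1 N in -y). I'll continue along the arc.

```bash
python3 -m creep '0.001 0.0054 -0.0034 0 0 0 0;0.001 0.0052 -0.0038 0 0 0 0;0.001 0.005 -0.0041 0 0 0 0;0.0009 0.0047 -0.0044 0 0 0 0;0.0009 0.0044 -0.0046 0 0 0 0;0.0008 0.0042 -0.0049 0 0 0 0;0.0008 0.0039 -0.0051 0 0 0 0;0.0007 0.0036 -0.0054 0 0 0 0'
python3 -m creep '0.0006 0.0032 -0.0056 0 0 0 0;0.0006 0.0029 -0.0058 0 0 0 0;0.0005 0.0026 -0.0059 0 0 0 0;0.0004 0.0022 -0.0061 0 0 0 0;0.0004 0.0018 -0.0062 0 0 0 0;0.0003 0.0015 -0.0063 0 0 0 0;0 0 0 0 0 0 0'
python3 - <<'E'
from plant import readout, viewer
import cv2,numpy as np
o=readout.get_obs();print(o['time'],o['tool_pos'],o['contact_force'])
a=viewer.capture("scene")[100:340,150:450,::-1]
cv2.imwrite("pics/s3.png",np.clip(cv2.resize(a,(750,600),interpolation=cv2.INTER_CUBIC)*1.6,0,255).astype(np.uint8))
E
```

```text
time: 4.23
tool_pos: [522.1, -87.0, 163.9]
tcp_rot: [-3.142, -0.0, 1.382]
contact_force: [1.1, -0.1, 0.8]
grip_width: 0.7
finger_force: 0.5
time: 4.82
tool_pos: [524.1, -72.9, 127.0]
tcp_rot: [-3.139, -0.0, 1.382]
contact_force: [0.2, -0.2, -1.3]
grip_width: 0.3
finger_force: 0.0
4.8167 [524.10737681 -72.8597898  127.00057697] [ 0.15141693 -0.18693119 -1.32433644]
```

View pics/s3.png

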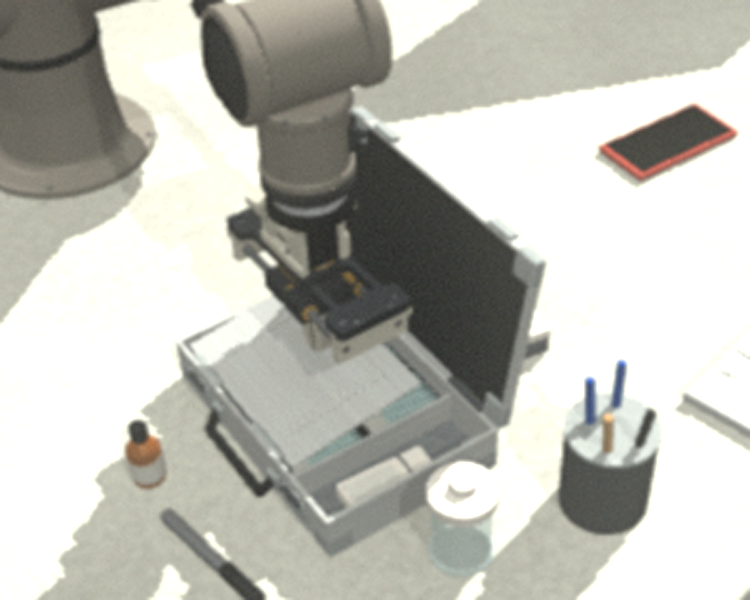

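The flap is nearly flat under the fingers, with its free edge still slightly raised. I'll ease it down while watching the force.

```bash
python3 -m creep '0.0002 0.0011 -0.006 0 0 0 0;0.0001 0.0007 -0.006 0 0 0 0;0 0 -0.005 0 0 0 0;0 0 0 0 0 0 0'
python3 -m creep '0 0 -0.002 0 0 0 0;0 0 -0.001 0 0 0 0;0 0 0 0 0 0 0'
python3 -m creep '0 0 -0.0015 0 0 0 0;0 0 0 0 0 0 0'
```

```text
time: 5.2
tool_pos: [524.6, -71.3, 110.4]
tcp_rot: [-3.14, -0.0, 1.382]
contact_force: [-0.5, 0.4, 0.6]
grip_width: 0.2
finger_force: 0.0
time: 5.45
tool_pos: [525.1, -71.5, 108.5]
tcp_rot: [-3.142, 0.0, 1.382]
contact_force: [-0.3, 0.5, 0.2]
grip_width: 0.3
finger_force: 0.0
time: 5.62
tool_pos: [525.3, -71.5, 108.2]
tcp_rot: [3.141, 0.0, 1.382]
contact_force: [-2.9, 0.9, 9.3]
grip_width: 0.7
finger_force: 4.6
```

The flap is flat at tip height 42.7 mm, with firm contact. I'll hold the press briefly, then rise and cross over behind the cover.

```bash
python3 -m creep '0 0 -0.0008 0 0 0 0;0 0 0 0 0 0 0;0 0 0 0 0 0 0'
python3 -m creep '0 0 0.01 0 0 0 0;0 0 0.03 0 0 0 0;0 0 0.035 0 0 0 0;0 0 0.035 0 0 0 0;0 0 0.035 0 0 0 0;0 0 0.035 0 0 0 0;0 0 0.035 0 0 0 0;0 0 0.015 0 0 0 0'
python3 -m creep '0.0098 0.0225 0 0 0 0 0;0.0098 0.0225 0 0 0 0 0;0.0098 0.0225 0 0 0 0 0;0.0098 0.0225 0 0 0 0 0;0.0098 0.0225 0 0 0 0 0;0.0098 0.0225 0 0 0 0 0;0 0 0 0 0 0 0'
python3 - <<'E'
from plant import readout, viewer
import cv2,numpy as np
o=readout.get_obs();print(o['time'],o['tool_pos'],o['contact_force'])
a=viewer.capture("scene")[60:340,120:470,::-1]
cv2.imwrite("pics/s4.png",np.clip(cv2.resize(a,(750,600),interpolation=cv2.INTER_CUBIC)*1.6,0,255).astype(np.uint8))
E
```

```text
time: 5.87
tool_pos: [525.3, -71.5, 108.1]
tcp_rot: [3.14, 0.0, 1.382]
contact_force: [-5.6, 1.5, 15.9]
grip_width: 0.8
finger_force: 7.9
time: 6.53
tool_pos: [526.0, -71.6, 341.7]
tcp_rot: [3.134, 0.001, 1.382]
contact_force: [0.8, -1.2, 1.0]
grip_width: 0.5
finger_force: 0.0
time: 7.12
tool_pos: [584.8, 67.1, 336.2]
tcp_rot: [3.141, -0.002, 1.386]
contact_force: [-1.1, 1.1, -0.6]
grip_width: 0.6
finger_force: 0.0
7.1167 [584.78398177  67.10073191 336.15706316] [-1.13463241  1.08877741 -0.60558   ]
```

View pics/s4.png

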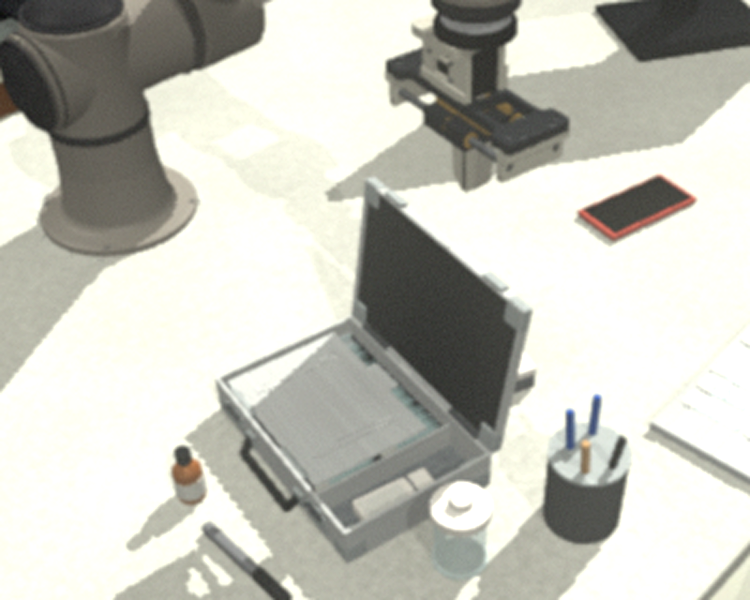

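The flap lies flat, the cover still stands open, and the tool is clear behind it with its tip at crop (470,185). I'll descend and work out the cover arc.

```bash
python3 -m creep '0 0 -0.022 0 0 0 0;0 0 -0.022 0 0 0 0;0 0 -0.022 0 0 0 0;0 0 -0.02 0 0 0 0;-0.0019 -0.0098 0 0 0 0 0;-0.0019 -0.0098 0 0 0 0 0;0 0 0 0 0 0 0'
python3 - <<'E'
import numpy as np
from plant import readout
o=readout.get_obs()['tool_pos'];d=o[:2]-[553.775,-93.5];ly=.1908*d[0]+.9816*d[1];print('ly',ly,'tip',o[2]-65.5)
py,pz=ly,o[2]-65.5
for a in np.r_[1.7:0.4:-.05,.45:-.01:-.05]:
    r=140
    y=90-r*np.cos(a)+12*np.sin(a)+9.5; z=48+r*np.sin(a)+12*np.cos(a)
    print(f"{a:.2f}: {.1908*(y-py)/1000:.4f} {.9816*(y-py)/1000:.4f} {(z-pz)/1000:.4f}");py,pz=y,z
E
```

```text
time: 7.75
tool_pos: [580.1, 41.5, 251.5]
tcp_rot: [3.14, 0.001, 1.38]
contact_force: [0.6, -0.8, 0.4]
grip_width: 0.3
finger_force: 0.0
ly 137.5759750744182 tip 186.0492642216684
1.70: -0.0016 -0.0080 -0.0008
1.65: -0.0013 -0.0068 0.0013
1.60: -0.0013 -0.0068 0.0010
1.55: -0.0013 -0.0069 0.0006
1.50: -0.0013 -0.0069 0.0003
1.45: -0.0013 -0.0069 -0.0001
1.40: -0.0013 -0.0069 -0.0004
1.35: -0.0013 -0.0069 -0.0008
1.30: -0.0013 -0.0068 -0.0011
1.25: -0.0013 -0.0067 -0.0015
1.20: -0.0013 -0.0067 -0.0018
1.15: -0.0013 -0.0066 -0.0021
1.10: -0.0013 -0.0065 -0.0025
1.05: -0.0012 -0.0063 -0.0028
1.00: -0.0012 -0.0062 -0.0031
0.95: -0.0012 -0.0060 -0.0034
0.90: -0.0011 -0.0058 -0.0037
0.85: -0.0011 -0.0057 -0.0040
0.80: -0.0011 -0.0054 -0.0043
0.75: -0.0010 -0.0052 -0.0046
0.70: -0.0010 -0.0050 -0.0048
0.65: -0.0009 -0.0048 -0.0051
0.60: -0.0009 -0.0045 -0.0053
0.55: -0.0008 -0.0042 -0.0055
0.50: -0.0008 -0.0040 -0.0058
0.45: -0.0007 -0.0037 -0.0060
0.45: 0.0000 0.0000 0.0000
0.40: -0.0007 -0.0034 -0.0061
0.35: -0.0006 -0.0031 -0.0063
0.30: -0.0005 -0.0028 -0.0064
0.25: -0.0005 -0.0024 -0.0066
0.20: -0.0004 -0.0021 -0.0067
0.15: -0.0003 -0.0018 -0.0068
0.10: -0.0003 -0.0014 -0.0069
0.05: -0.0002 -0.0011 -0.0069
0.00: -0.0001 -0.0008 -0.0070
```

```bash
python3 -m creep '-0.0016 -0.008 0 0 0 0 0;-0.0013 -0.0068 0.0005 0 0 0 0;-0.0013 -0.0068 0.001 0 0 0 0;-0.0013 -0.0069 0.0006 0 0 0 0;-0.0013 -0.0069 0.0003 0 0 0 0;-0.0013 -0.0069 -0.0001 0 0 0 0;-0.0013 -0.0069 -0.0004 0 0 0 0;-0.0013 -0.0069 -0.0008 0 0 0 0'
```

```text
time: 8.42
tool_pos: [569.4, -12.9, 251.5]
tcp_rot: [3.141, 0.0, 1.382]
contact_force: [-0.0, 3.4, 3.8]
grip_width: 0.7
finger_force: 1.9
```

```bash
python3 -m creep '-0.0013 -0.0068 -0.0011 0 0 0 0;-0.0013 -0.0067 -0.0015 0 0 0 0;-0.0013 -0.0067 -0.0018 0 0 0 0;-0.0013 -0.0066 -0.0021 0 0 0 0;-0.0013 -0.0065 -0.0025 0 0 0 0;-0.0012 -0.0063 -0.0028 0 0 0 0;-0.0012 -0.0062 -0.0031 0 0 0 0;-0.0012 -0.006 -0.0034 0 0 0 0'
python3 -m creep '-0.0011 -0.0058 -0.0037 0 0 0 0;-0.0011 -0.0057 -0.004 0 0 0 0;-0.0011 -0.0054 -0.0043 0 0 0 0;-0.001 -0.0052 -0.0046 0 0 0 0;-0.001 -0.005 -0.0048 0 0 0 0;-0.0009 -0.0048 -0.0051 0 0 0 0;-0.0009 -0.0045 -0.0053 0 0 0 0;-0.0008 -0.0042 -0.0055 0 0 0 0'
```

```text
time: 9.08
tool_pos: [559.0, -64.6, 232.5]
tcp_rot: [-3.141, 0.0, 1.382]
contact_force: [-0.7, 1.3, 3.1]
grip_width: 0.4
finger_force: 1.4
time: 9.75
tool_pos: [551.3, -105.0, 195.1]
tcp_rot: [-3.142, -0.0, 1.382]
contact_force: [-1.1, 2.4, 1.1]
grip_width: 0.3
finger_force: 0.9
```

```bash
python3 -m creep '-0.0008 -0.004 -0.0058 0 0 0 0;-0.0007 -0.0037 -0.006 0 0 0 0;-0.0007 -0.0034 -0.0061 0 0 0 0;-0.0006 -0.0031 -0.0063 0 0 0 0;-0.0005 -0.0028 -0.0064 0 0 0 0;-0.0005 -0.0024 -0.0066 0 0 0 0;-0.0004 -0.0021 -0.0067 0 0 0 0;-0.0003 -0.0018 -0.0068 0 0 0 0'
python3 -m creep '-0.0003 -0.0014 -0.006 0 0 0 0;-0.0002 -0.0011 -0.005 0 0 0 0;0 0 -0.003 0 0 0 0;0 0 0 0 0 0 0'
```

```text
time: 10.42
tool_pos: [547.0, -128.1, 144.4]
tcp_rot: [3.141, 0.0, 1.382]
contact_force: [0.2, 1.2, 1.9]
grip_width: 0.4
finger_force: 0.7
time: 10.75
tool_pos: [546.2, -130.5, 130.3]
tcp_rot: [-3.141, 0.0, 1.382]
contact_force: [-0.6, 0.6, -0.5]
grip_width: 0.5
finger_force: 0.0
```

```bash
python3 -m creep '0 0 -0.003 0 0 0 0;0 0 -0.002 0 0 0 0;0 0 0 0 0 0 0'
python3 -m creep '0 0 -0.0012 0 0 0 0;0 0 -0.0008 0 0 0 0;0 0 0 0 0 0 0'
```

```text
time: 11.0
tool_pos: [546.6, -130.4, 126.1]
tcp_rot: [3.141, 0.0, 1.382]
contact_force: [-0.3, 0.4, 0.2]
grip_width: 0.4
finger_force: 0.0
time: 11.25
tool_pos: [546.6, -130.4, 125.9]
tcp_rot: [3.14, 0.0, 1.382]
contact_force: [-3.5, 0.7, 14.5]
grip_width: 0.4
finger_force: 7.1
```

Hard contact at tip height 60.4 mm means the cover is shut. I'll press and hold briefly, lift off, and check.

```bash
python3 -m creep '0 0 -0.0008 0 0 0 0;0 0 0 0 0 0 0;0 0 0 0 0 0 0;0 0 0 0 0 0 0'
python3 -m creep '0 0 0.005 0 0 0 0;0 0 0.02 0 0 0 0;0 0 0.035 0 0 0 0;0 0 0.035 0 0 0 0;0 0 0.035 0 0 0 0;0 0 0.035 0 0 0 0;0 0 0.03 0 0 0 0;0 0 0 0 0 0 0'
python3 -m creep '-0.03 0 0.02 0 0 0 0;-0.03 0 0.02 0 0 0 0;-0.03 0 0.02 0 0 0 0;-0.03 0 0 0 0 0 0;0 0 0 0 0 0 0;0 0 0 0 0 0 0'
python3 - <<'E'
from plant import readout, viewer
import cv2,numpy as np
o=readout.get_obs();print(o['time'],o['tool_pos'],o['contact_force'])
a=viewer.capture("scene")[60:400,80:505,::-1]
cv2.imwrite("pics/s5.png",np.clip(cv2.resize(a,(750,600),interpolation=cv2.INTER_CUBIC)*1.6,0,255).astype(np.uint8))
E
```

```text
time: 11.58
tool_pos: [546.6, -130.4, 125.8]
tcp_rot: [3.14, 0.001, 1.383]
contact_force: [-5.9, 2.3, 20.3]
grip_width: 0.4
finger_force: 9.8
time: 12.25
tool_pos: [548.2, -130.8, 325.2]
tcp_rot: [3.13, 0.002, 1.382]
contact_force: [0.8, -0.9, 0.7]
grip_width: 0.5
finger_force: 0.0
time: 12.75
tool_pos: [425.6, -130.2, 378.6]
tcp_rot: [3.14, 0.0, 1.381]
contact_force: [0.1, 1.2, -0.1]
grip_width: 0.9
finger_force: 0.0
12.75 [ 425.60813236 -130.21710927  378.58819219] [ 0.1254744  1.1802595 -0.0745122]
```

View pics/s5.png

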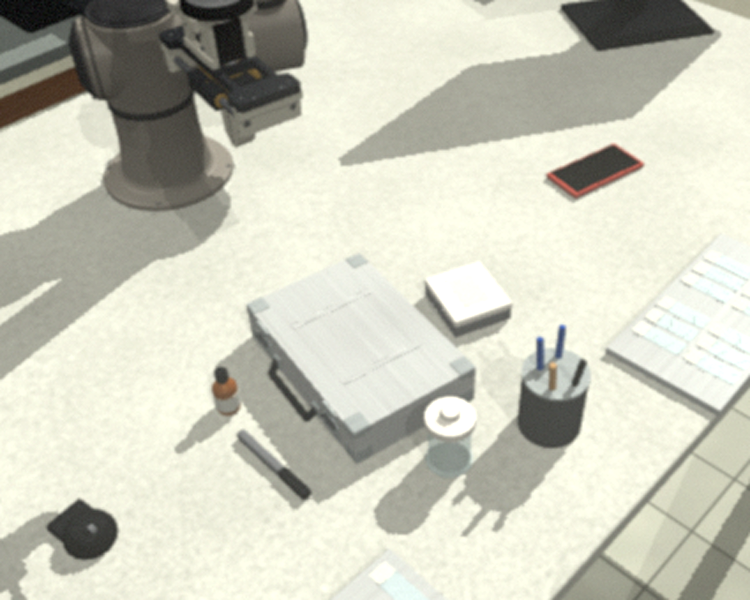

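The picture shows the case fully shut at about (360,350), the bystanders in place, and the arm clear of everything. Handing in.

```bash
python3 -c "
from plant import order; print(order.close_job())"
```

```text
the job is handed in; nothing more can be done
None
```

I folded the flap flat onto the slides, then pushed the cover over it and pressed it shut; the last picture shows the case closed and the visible bystanders in place, and I handed the job in at about 12.8 s (no verdict was returned).

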